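# Park the tall dish canister in its stall

## Task

Park the tall steel dish canister: push it along the bench, low down near its foot so that it slides without tipping, straight ahead into the open stall in front of it, until it stands against the stall's back rail. Do not lift it or let it lean over, and leave the short canister where it stands.

Things in the scene. Friction and masses are not known exactly. Their poses are not given: they have to be found in the camera images.
- tall: Tall canister: closed round stainless-steel can for glass dishes, 280 mm high, 90 mm in diameter (flat lid, the top 35 mm: 93 mm), 0.55 to 1 kg, evenly filled, loose, upright on the bench in front of one of the two stalls. Too wide for most grippers; pushed higher than 60 mm it may tip. Origin: centre of its underside; z up along its axis, yaw means nothing.
- short: The short canister: the same steel can but only 120 mm high, loose, standing in front of the other stall. Origin: centre of its underside. It is to stay where it is.
- stall_left (a point): Where the centre of the underside of a canister parked in the left stall stands (bench height). A stall is a low fixed U of aluminium rails, 20 mm high, open towards the robot: back rail face 46 mm beyond this point; side rails 112 mm apart inside run 40 mm out from the back rail, then flare out for 25 mm. x points into the stall, square to the back rail, y left, z up.
- stall_right (a point): The same for the right stall of the same bay, 220 mm to the right of the left one (along the back rail). The canister that stands in front of a stall is 95 to 130 mm short of its parked point and up to 12 mm to the side of it.

How it is judged:
At the end, for the whole second after the job is handed in: The tall canister stands upright (within 0.06 rad) and at rest on the bench, parked against the back rail of the stall that it started in front of, not the one that the short canister stands in front of: the centre of its underside within 18 mm of that stall's parked point (((horizontal distance between tall and stall_left below 0.018 m and y of short in the frame of stall_left below -0.11 m) or (horizontal distance between tall and stall_right below 0.018 m and y of short in the frame of stall_right above 0.11 m)) and angle between tall's own z axis and vertical below 0.06 rad and height (world z) of tall below 0.006 m and linear speed of tall below 0.01 m/s); the robot touches nothing.
It fails at once if the tall canister leans more than 0.2 rad (11 degrees) (angle between tall's own z axis and vertical above 0.2 rad).
It fails at once if the tall canister is lifted more than 15 mm off the bench (height (world z) of tall above 0.015 m).
It fails at once if the short canister is moved more than 15 mm (distance of short from where it was at the start of the episode above 0.015 m).
It fails at once if the fingers push on the tall canister more than 100 mm above the bench (contact force between the fingers and tall above 1 N and height (world z) of the grasp point above 0.1 m).
It also fails if it takes over 35 s, if anything falls off the work surface, if the arm or the gripper's body presses on something with over 40 N, if the wrist force passes 120 N, or if a joint passes its speed limit or range.

## Robot

A 6-joint arm with a two-finger parallel gripper is mounted at the origin on the work surface. World frame = base frame: x ahead of the robot, y to its left, z up, the work surface at z = 0. Lengths are in m, angles in rad, forces in N, time in s.
With the tool pointing down it reaches from about 0.3 to 0.775 m from the base axis. Payload 14.6 kg.
Tool frame: the origin (TCP) lies at the very end of the fingers, on their centre line; the grasp point (between the pads) lies 19 mm behind it; z points along the fingers, y is the line along which they close (so a half turn about z gives the same grasp; the last joint's range is limited). The gripper opens to 94 mm and grips with 3 to 60 N. Pads are 16 mm wide; open, the fingers measure 119 mm over their backs; the gripper's body (75 mm by 177 mm) begins 78 mm behind the grasp point.
Start: joints at [-0.067, 0.3, 1.521, -0, 1.321, -0.067], TCP at [0.55, -0, 0.205] pointing down, gripper open.
Joint ranges: [-3.03, 3.03], [-0.79, 2.21], [0.23, 2.52], [-1.04, 4.18], [0, 3.07], [-2.55, 2.55]. Speed limits (rad/s): [2.22, 2.22, 2.57, 3.14, 3.14, 3.14].

## Interface

Orientations are given as [roll, pitch, yaw] about the fixed x, y, z axes, in that order (R = Rz(yaw) Ry(pitch) Rx(roll)).
In Python, from station import ctrl gives the robot as it stands.
- The arm moves only by the tool move_arm, never from a script. Its argument "targets" is a list of rows, each a list of 6 numbers: the shift along the tool's x, y, z in units of 1000 mm (1.0 is 1000 mm), then the turn, a rotation vector about the tool's x, y, z in units of 30 degrees (1.0 is 30 degrees). In form: [[tx, ty, tz, ax, ay, az], ...]. A call has exactly 5 rows; each row is the pose to reach, as a shift and turn from the pose commanded when the call began, along the tool's axes at that moment; what a row does not reach only later rows make up. A row lasts 1/12 s, in which the tool goes at most 41.7 mm and 7.16 degrees, less where a joint would pass 70% of its speed; a pose out of reach is approached as far as the arm can. A call with a number of a shift or a turn outside -1 to 1 is refused whole. A call with a gripper value outside its range is refused whole. "fingers" is the opening, from -1 (shut) to 1 (fully open), set as the call begins (left out, the last holds). The fingers move at their own pace and stop on an object; "grip_force" is the grip in N (left out, the last holds). Time passes only in rows, so rows that repeat a pose let the fingers close, or fill a call up. It gives the time, the measured TCP pose, the force and the opening at its end, in the units of the state.
- ctrl.get_obs(): the state, without advancing time (a new reading comes with each control period).
- ctrl.camera(name): name is "scene" or "side" or "wrist"; returns the picture (400x640x3 uint8, red, green, blue); there is no depth.
- ctrl.camera_info(name): a dict with "fx", "fy", "cx", "cy" (pixels), "k1" (the pictures are not rectified: a ray, as slopes to the right and down, at radius r is drawn at 1 + k1 r^2 times it, then the intrinsics apply), "rvec" (rotation vector, rad) and "tvec" (3), from world to camera coordinates, as OpenCV has them. Camera axes: x right, y down, z forward; pixel columns grow to the right and rows downward; lengths in m; the calibration is good to about 2 mm. A picture is of the moment at which its call begins: read the wrist's pose just before it. camera_info takes no time and is no camera call; for the wrist camera it gives the pose at the moment of the call.
- ctrl.hand_in(): hands the job in, once; it reports no verdict.
The state is a dict: "time_s": time; "qpos": joint angles; "joint_vel": joint speeds; "tau": joint torques, N m; "ee_pos": TCP position; "eef_rot": TCP orientation; "force": force on the tool from outside, world axes, zero at the start; "moment": the same for the moment, N m; "grip_width": finger opening in m.
Only numpy, scipy, OpenCV 4.12 (cv2) and the standard library are available. Lean on these libraries where they do the work, as an engineer would, in place of code of your own. Each camera call takes 0.05 s, during which the arm holds its last target. There are 200 camera calls.

## Working session

There is one attempt and no reset: what is moved stays moved. The work goes in short steps, Python scripts to look and compute and a tool call to move; the robot and the scene stay as the last step left them, time stands still between calls to the robot, and variables do not carry over. Pictures are saved under pics/ and viewed, on a budget of 10 in all, crops included, one or two more only if the job needs it, and the job is handed in when it is done.

Besides the shell and the picture viewer there is one more tool, called after ">>>" as name([rows], argument=value, ...), one row to a line, values as JSON. move_arm: Moves the arm, as the interface text tells. Shifts and turns lie within -1 to 1; 1 stands for 1000 mm of shift or 30 degrees of turn. Its arguments: {"type":"object","properties":{"targets":{"type":"array"},"fingers":{"type":"number"},"grip_force":{"type":"number"}},"required":["targets"]}

```bash
mkdir -p pics && cat > h.py <<'E'
import numpy as np, cv2
from station import ctrl
def ray(info,uv):
    K=np.array([[info['fx'],0,info['cx']],[0,info['fy'],info['cy']],[0,0,1.]])
    # drawn = ray*(1+k1 r^2): OpenCV model
    n=cv2.undistortPoints(np.array(uv,float).reshape(-1,1,2),K,np.array([info['k1'],0,0,0.])).reshape(-1,2)
    R=cv2.Rodrigues(np.array(info['rvec'],float))[0]; t=np.array(info['tvec'],float).ravel()
    return -R.T@t, np.c_[n,np.ones(len(n))]@R
def onplane(info,uv,z):
    o,d=ray(info,uv); return o+d*((z-o[2])/d[:,2])[:,None]
def proj(info,P):
    K=np.array([[info['fx'],0,info['cx']],[0,info['fy'],info['cy']],[0,0,1.]])
    return cv2.projectPoints(np.array(P,float),np.array(info['rvec'],float),np.array(info['tvec'],float),K,np.array([info['k1'],0,0,0.]))[0].reshape(-1,2)
E
python3 - <<'E'
from h import *
for n in ('scene','side'):
    cv2.imwrite(f'pics/{n}0.png',ctrl.camera(n)[:,:,::-1]); i=ctrl.camera_info(n); print(n,i, ray(i,[[320,200]]))
E
```

```text
scene {'fx': 390.1360417842521, 'fy': 390.1360417842521, 'cx': 325.2335121957543, 'cy': 201.24951708027524, 'k1': 0.014920433280627378, 'rvec': array([ 0.83015863,  2.66322167, -0.90172636]), 'tvec': array([ 0.51941102, -0.27005906,  0.9104294 ])} (array([0.87488338, 0.3285935 , 0.54608312]), array([[-0.35195753, -0.50347013, -0.78919829]]))
side {'fx': 447.76713828673826, 'fy': 447.76713828673826, 'cx': 314.0857348343591, 'cy': 198.39941177994743, 'k1': -0.026449870935268644, 'rvec': array([ 0.55563576,  2.66382123, -1.24801741]), 'tvec': array([ 0.58684818, -0.13867483,  0.85076084])} (array([0.81975292, 0.45686497, 0.45463725]), array([[-0.29622762, -0.7032473 , -0.64643613]]))
```

View pics/scene0.png

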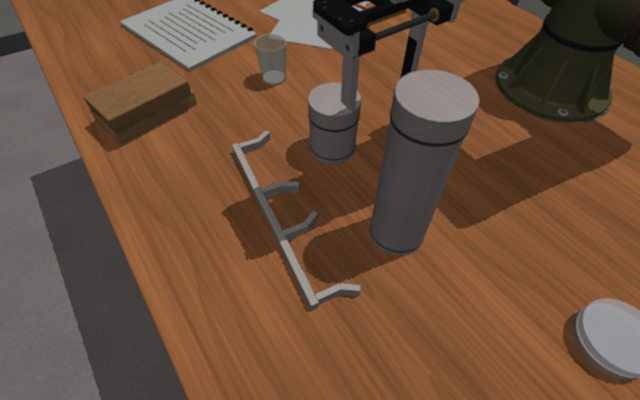

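View pics/side0.png

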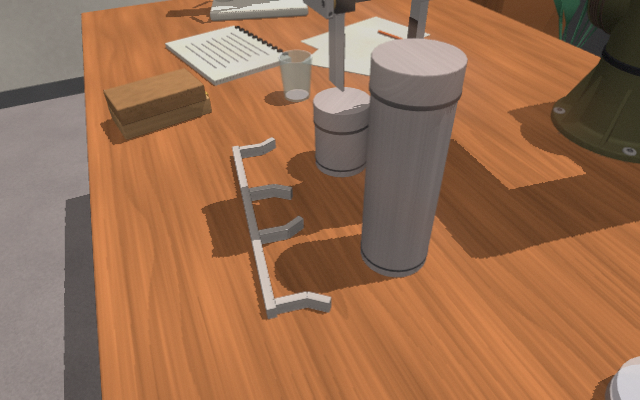

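The tall canister stands in front of the left (y+) stall. In the scene view its foot is at about (398,245) and its lid at (435,97). The short one is at about (333,150), in front of the right stall. The back rail runs from (236,148) to (314,303). Next I'll take precise points from an enlarged crop.

```bash
python3 - <<'E'
from h import *
a=cv2.imread('pics/scene0.png')[125:315,225:365]; b=cv2.imread('pics/side0.png')[130:325,225:340]
f=lambda m:cv2.resize(m,None,fx=3,fy=3,interpolation=cv2.INTER_CUBIC)
A,B=f(a),f(b)
H=max(A.shape[0],B.shape[0]); o=np.zeros((H,A.shape[1]+B.shape[1],3),np.uint8)
o[:A.shape[0],:A.shape[1]]=A; o[:B.shape[0],A.shape[1]:]=B; print(o.shape)
cv2.imwrite('pics/rails.png',o)
for n in('scene','side'):
    im=cv2.imread(f'pics/{n}0.png'); i=ctrl.camera_info(n)
    s=cv2.cvtColor(im,cv2.COLOR_BGR2HSV); m=((s[:,:,1]<70)&(s[:,:,2]>45)).astype(np.uint8)
    k,l,st,c=cv2.connectedComponentsWithStats(m)
    for j in range(1,k):
        if st[j,4]>400: print(n,st[j],onplane(i,[[st[j,0],st[j,1]+5]],0)[0].round(3))
E
```

```text
(585, 765, 3)
scene [  0   0  25  38 643] [ 0.975 -1.076  0.   ]
scene [  120     0   241   164 13173] [ 0.703 -0.908  0.   ]
scene [517   0  34  20 402] [-0.251 -0.29   0.   ]
scene [ 391   21   89  123 5619] [ 0.133 -0.404  0.   ]
scene [    0    48   187   352 38648] [ 1.014 -0.821  0.   ]
scene [ 370  123   93  132 6991] [ 0.438 -0.117  0.   ]
scene [ 232  131  129  179 3215] [ 0.686 -0.254  0.   ]
scene [ 572  299   68   81 4337] [0.434 0.35  0.   ]
side [    0     0   165   400 36647] [ 1.22  -1.496  0.   ]
side [  165     0   303   277 34669] [ 0.681 -1.191  0.   ]
side [572  11  37  46 708] [-0.425 -0.51  -0.   ]
side [ 232  138   99  181 4060] [ 0.695 -0.257  0.   ]
side [ 606  356   34   44 1091] [0.435 0.343 0.   ]
```

View pics/rails.png

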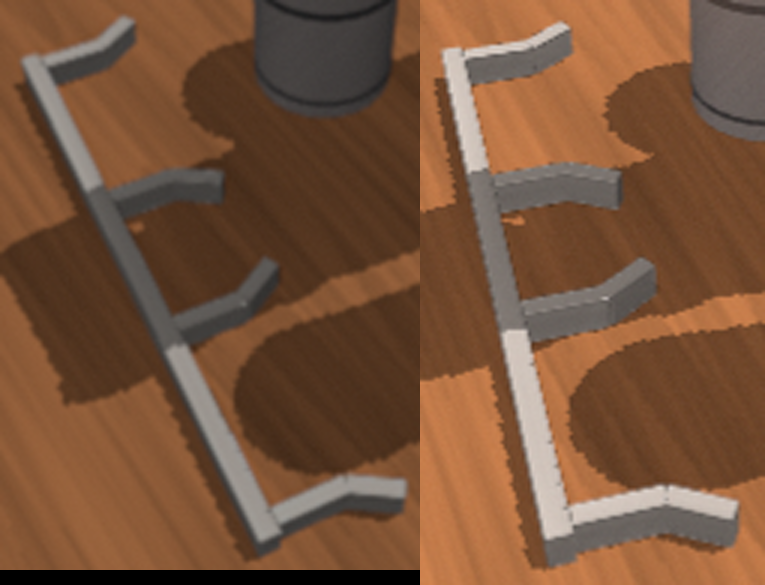

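```bash
cat > foot.py <<'E'
from h import *
from scipy.optimize import least_squares
def circ(im,i,c0,c1,r0,r1,z=0,R=.045):
    s=cv2.cvtColor(im,cv2.COLOR_BGR2HSV); m=(s[:,:,1]<80)
    uv=[[c,r0+np.where(m[r0:r1,c])[0].max()+.5] for c in range(c0,c1) if m[r0:r1,c].any()]
    P=onplane(i,uv,z)[:,:2]
    f=lambda q:np.hypot(*(P-q).T)-R
    o=ray(i,[[320,200]])[0][:2]; c=P.mean(0); q0=c+(c-o)/np.linalg.norm(c-o)*.03
    q=least_squares(f,q0,loss='soft_l1',f_scale=.001); return q.x, np.abs(f(q.x)).mean()
E
python3 - <<'E'
from foot import *
cols={'scene':[(376,420,215,270),(316,352,130,175)],'side':[(367,422,240,290),(322,362,150,185)]}
for n in cols:
    im=cv2.imread(f'pics/{n}0.png'); i=ctrl.camera_info(n)
    for c,l in zip(cols[n],('tall','short')): print(n,l,circ(im,i,*c))
pts={'scene':np.array([[50,66],[272,520],[24,62],[258,540],[345,478],[241,302],[404,486],[275,262],[183,336]])/3+[225,125],
 'side':(np.array([[467,54],[570,512],[444,50],[546,540],[667,487],[608,298],[737,504],[654,262],[527,322]])-[420,0])/3+[225,130]}
nm='inR inL outR outL kneeL kneeM tipL tipM backM'.split()
W={}
for n in pts:
    W[n]=onplane(ctrl.camera_info(n),pts[n],.02)[:,:2]
for k,a,b in zip(nm,W['scene'],W['side']): print(k,a.round(4),b.round(4))
for n in W:
    d=W[n][1]-W[n][0]; print(n,np.linalg.norm(d),'yaw',np.arctan2(-d[0],d[1]))
E
```

```text
scene tall (array([0.56453848, 0.10587638]), np.float64(0.0004086592113039106))
scene short (array([ 0.53663429, -0.11642421]), np.float64(0.0005128462067129261))
side tall (array([0.56438184, 0.10371528]), np.float64(0.0003511504333061462))
side short (array([ 0.53654382, -0.11945732]), np.float64(0.0005331023436805091))
inR [ 0.6911 -0.1957] [ 0.6909 -0.2032]
inL [0.7461 0.1362] [0.7434 0.1318]
outR [ 0.703 -0.208] [ 0.7022 -0.2131]
outL [0.7571 0.1407] [0.7564 0.1407]
kneeL [0.7046 0.1384] [0.7035 0.136 ]
kneeM [0.6899 0.0231] [0.687  0.0234]
tipL [0.6835 0.158 ] [0.6812 0.1551]
tipM [0.6596 0.0113] [0.6582 0.0092]
backM [0.7271 0.024 ] [0.7264 0.023 ]
scene 0.3364110577040505 yaw -0.16447274559581965
side 0.3391116661176309 yaw -0.15527134306684728
```

```bash
python3 - <<'E'
from h import *
from scipy.spatial.transform import Rotation as Ro
o=ctrl.get_obs(); print(o['time_s'],o['ee_pos'],o['eef_rot'],o['grip_width'],o['force'])
R=Ro.from_euler('xyz',o['eef_rot']).as_matrix(); print(R.round(3))
c,d=ray(ctrl.camera_info('wrist'),[[320,200]]); print('wrist cam in tool', R.T@(c-o['ee_pos']), R.T@d[0])
E
```

```text
0.1 [5.49765288e-01 1.06524705e-05 2.04946901e-01] [-3.14056774e+00 -6.47316092e-05  1.57082251e+00] 0.09384731857770258 [-0.89063884  0.32478159  1.17023234]
[[-0.     1.    -0.001]
 [ 1.     0.     0.   ]
 [ 0.    -0.001 -1.   ]]
wrist cam in tool [ 7.56841817e-02  3.07980910e-05 -1.79610086e-01] [-0.26984855  0.01737079  0.96295199]
```

>>> move_arm([
  [0,-0.03,-0.02,0,0,-0.22],
  [0,-0.06,-0.04,0,0,-0.45],
  [0,-0.09,-0.05,0,0,-0.67],
  [0,-0.12,-0.05,0,0,-0.9],
  [0,-0.13,-0.05,0,0,-1.1],
], fingers=0.06)

```text
refused, turn out of range in row 5
```

```bash
cat > goal.py <<'E'
import sys
from h import *
from scipy.spatial.transform import Rotation as Ro
xs,ys,z,tilt=map(float,sys.argv[1:5]); yaw=-.156; t=np.radians(tilt); c,s=np.cos(t),np.sin(t)
ex=np.array([np.cos(yaw),np.sin(yaw),0]); ey=np.array([-ex[1],ex[0],0]); ez=np.array([0,0,1.])
P=xs*ex+ys*ey+z*ez; G=np.c_[-c*ex-s*ez, ey, s*ex-c*ez]
o=ctrl.get_obs(); R=Ro.from_euler('xyz',o['eef_rot']).as_matrix(); p=np.array(o['ee_pos'])
print('t',round(o['time_s'],2),'stall xyz',(p@ex).round(4),(p@ey).round(4),p[2].round(4),'F',(o['force']@ex).round(2),np.round(o['force'],1),'w',round(o['grip_width'],4))
print('q',np.round(o['qpos'],2),'shift',(R.T@(P-p)).round(4),'turn',(np.degrees(Ro.from_matrix(R.T@G).as_rotvec())/30).round(3))
E
python3 goal.py .40 .191 .20 35
```

```text
t 0.1 stall xyz 0.5431 0.0854 0.2049 F -0.93 [-0.9  0.3  1.2] w 0.0938
q [-0.07  0.3   1.52 -0.    1.32 -0.07] shift [ 0.1265 -0.1249  0.0051] turn [-0.825 -0.965 -2.611]
```

>>> move_arm([
  [0,-0.03,-0.02,0,0,-0.22],
  [0,-0.06,-0.04,0,0,-0.45],
  [0,-0.09,-0.05,0,0,-0.67],
  [0,-0.12,-0.05,0,0,-0.9],
  [0,-0.13,-0.05,0,0,-1.0],
], fingers=0.06)

```text
time_s: 0.52
ee_pos: [0.4175, 0.0001, 0.256]
eef_rot: [3.141, 0.001, 2.102]
force: [1.1, 0.4, 0.4]
grip_width: 0.064
```

```bash
python3 goal.py .40 .191 .25 0
```

```text
t 0.52 stall xyz 0.4124 0.065 0.256 F 0.99 [1.1 0.4 0.4] w 0.064
q [-0.09 -0.04  1.79 -0.    1.39 -0.62] shift [0.1053 0.0703 0.0059] turn [ 1.000e-03  2.000e-03 -1.688e+00]
```

>>> move_arm([
  [0.02,0.015,0.0,0,0,-0.22],
  [0.045,0.03,0.0,0,0,-0.45],
  [0.07,0.045,0.0,0,0,-0.67],
  [0.09,0.06,0.0,0,0,-0.9],
  [0.105,0.07,0.0,0,0,-1.0],
])

```text
time_s: 0.93
ee_pos: [0.4279, 0.1277, 0.2553]
eef_rot: [-3.142, -0.0, 2.626]
force: [-0.7, -0.3, -0.2]
grip_width: 0.0499
```

```bash
python3 goal.py .40 .191 .25 35
```

```text
t 0.93 stall xyz 0.4029 0.1927 0.2553 F -0.67 [-0.7 -0.3 -0.2] w 0.0499
q [ 0.21  0.03  1.72  0.    1.39 -0.85] shift [ 0.0021 -0.0026  0.0053] turn [-0.21  -1.154 -0.666]
```

>>> move_arm([
  [0,0,0,-0.035,-0.19,-0.11],
  [0,0,0,-0.07,-0.38,-0.22],
  [0,0,0,-0.1,-0.57,-0.33],
  [0,0,0,-0.14,-0.76,-0.44],
  [0,0,0,-0.17,-0.95,-0.55],
])

```text
time_s: 1.35
ee_pos: [0.428, 0.1263, 0.2557]
eef_rot: [3.125, 0.508, 2.912]
force: [0.8, -0.7, -0.5]
grip_width: 0.0495
```

```bash
python3 goal.py .43 .191 .14 35
```

```text
t 1.35 stall xyz 0.4032 0.1913 0.2557 F 0.89 [ 0.8 -0.7 -0.5] w 0.0495
q [ 0.36 -0.22  2.02 -0.33  0.92 -0.84] shift [ 0.0329 -0.0002  0.1141] turn [-0.043 -0.195 -0.121]
```

>>> move_arm([
  [0.006,0,0.023,-0.01,-0.04,-0.02],
  [0.013,0,0.046,-0.02,-0.08,-0.05],
  [0.02,0,0.07,-0.03,-0.12,-0.07],
  [0.026,0,0.092,-0.04,-0.16,-0.1],
  [0.033,0,0.114,-0.043,-0.195,-0.12],
])

```text
time_s: 1.77
ee_pos: [0.4537, 0.1218, 0.1386]
eef_rot: [3.14, 0.606, 2.982]
force: [0.5, -0.7, 0.4]
grip_width: 0.0498
```

```bash
python3 goal.py .47 .191 .027 35
```

```text
t 1.77 stall xyz 0.4293 0.1909 0.1386 F 0.65 [ 0.5 -0.7  0.4] w 0.0498
q [ 0.34 -0.04  2.2  -0.6   0.51 -0.61] shift [0.0301 0.0002 0.1149] turn [-0.002 -0.008 -0.005]
```

>>> move_arm([
  [0.006,0,0.02,0,0,0],
  [0.012,0,0.045,0,0,0],
  [0.018,0,0.07,0,0,0],
  [0.024,0,0.095,0,0,0],
  [0.03,0,0.115,0,0,0],
])

```text
time_s: 2.18
ee_pos: [0.4946, 0.1152, 0.0312]
eef_rot: [3.135, 0.589, 2.972]
force: [0.3, 0.3, 0.6]
grip_width: 0.0499
```

```bash
python3 goal.py .47 .191 .027 35; python3 - <<'E'
from h import *
cv2.imwrite('pics/s1.png',ctrl.camera('side')[:,:,::-1])
E
```

```text
t 2.18 stall xyz 0.4707 0.1906 0.0312 F 0.3 [0.3 0.3 0.6] w 0.0499
q [ 0.28  0.28  2.17 -1.04  0.28 -0.16] shift [0.003  0.0003 0.0031] turn [-0.002 -0.042 -0.021]
```

View pics/s1.png

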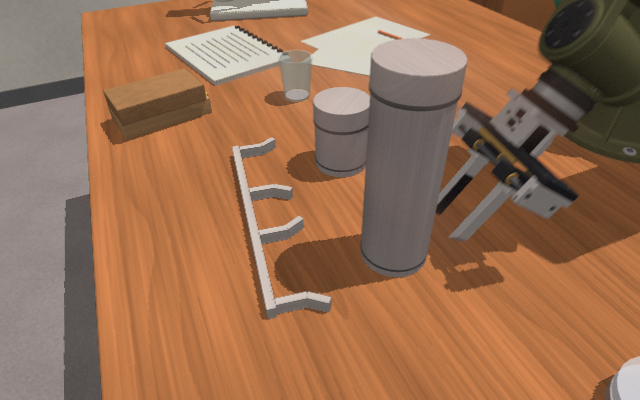

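```bash
python3 goal.py .475 .190 .026 30
```

```text
t 2.23 stall xyz 0.4717 0.1905 0.0305 F -1.46 [-1.5 -0.3 -1.5] w 0.0502
q [ 0.28  0.29  2.17 -1.04  0.28 -0.17] shift [-0.0002 -0.0004  0.0055] turn [-0.003  0.123 -0.017]
```

>>> move_arm([
  [0,0,0.001,0,0.03,0],
  [0,0,0.002,0,0.06,-0.01],
  [0,0,0.003,0,0.09,-0.01],
  [0,0,0.004,0,0.12,-0.02],
  [0,0,0.005,0,0.12,-0.02],
])

```text
time_s: 2.65
ee_pos: [0.4992, 0.1149, 0.0312]
eef_rot: [-3.136, 0.532, 2.995]
force: [0.2, 0.7, -0.0]
grip_width: 0.0496
```

```bash
python3 goal.py .495 .190 .026 30
```

```text
t 2.65 stall xyz 0.4753 0.1911 0.0312 F 0.08 [ 0.2  0.7 -0. ] w 0.0496
q [ 0.26  0.29  2.13 -0.75  0.31 -0.48] shift [-0.0143 -0.0012  0.0145] turn [-0.001  0.017  0.015]
```

>>> move_arm([
  [-0.004,0,0.003,0,0.003,0.003],
  [-0.007,-0.001,0.006,0,0.006,0.006],
  [-0.01,-0.001,0.009,0,0.01,0.01],
  [-0.013,-0.001,0.012,0,0.013,0.013],
  [-0.0145,-0.001,0.0145,0,0.017,0.015],
])

```text
time_s: 3.07
ee_pos: [0.5188, 0.1107, 0.0252]
eef_rot: [-3.141, 0.523, 2.984]
force: [-0.0, 0.3, -0.0]
grip_width: 0.0498
```

```bash
python3 goal.py .525 .190 .026 30
```

```text
t 3.07 stall xyz 0.4953 0.19 0.0252 F -0.06 [-0.   0.3 -0. ] w 0.0498
q [ 0.24  0.34  2.08 -0.7   0.31 -0.55] shift [-0.0261  0.0001  0.0141] turn [-0.002 -0.002 -0.003]
```

>>> move_arm([
  [-0.004,0,0.002,0,0,0],
  [-0.008,0,0.004,0,0,0],
  [-0.012,0,0.0065,0,0,0],
  [-0.016,0,0.009,0,0,0],
  [-0.02,0,0.011,0,0,0],
])

```text
time_s: 3.48
ee_pos: [0.541, 0.1071, 0.0254]
eef_rot: [-3.141, 0.522, 2.984]
force: [-3.7, -0.1, -2.0]
grip_width: 0.0494
```

```bash
python3 goal.py .545 .190 .026 30; python3 - <<'E'
from h import *
cv2.imwrite('pics/s2.png',ctrl.camera('side')[:,:,::-1])
E
```

```text
t 3.48 stall xyz 0.5178 0.1899 0.0254 F -3.68 [-3.7 -0.1 -2. ] w 0.0494
q [ 0.22  0.37  2.03 -0.64  0.31 -0.62] shift [-0.0239  0.0002  0.0131] turn [-0.003 -0.003 -0.003]
```

View pics/s2.png

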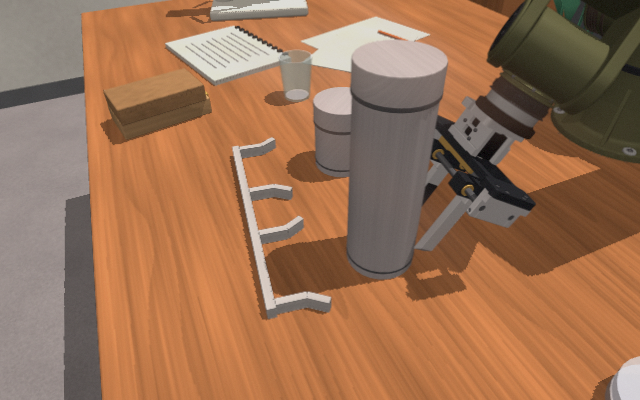

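The can is sliding upright at about 3.7 N, with its foot now at about (382,268). The hand's body is clear of the can. I'll keep pushing.

>>> move_arm([
  [-0.005,0,0.003,0,0,0],
  [-0.01,0,0.0055,0,0,0],
  [-0.015,0,0.008,0,0,0],
  [-0.02,0,0.011,0,0,0],
  [-0.024,0,0.013,0,0,0],
])

```text
time_s: 3.95
ee_pos: [0.5683, 0.1028, 0.0263]
eef_rot: [-3.141, 0.523, 2.984]
force: [-2.2, 0.8, -3.1]
grip_width: 0.0497
```

>>> move_arm([
  [-0.005,0,0.003,0,0,0],
  [-0.01,0,0.0055,0,0,0],
  [-0.015,0,0.008,0,0,0],
  [-0.02,0,0.011,0,0,0],
  [-0.024,0,0.0135,0,0,0],
])

```text
time_s: 4.37
ee_pos: [0.5956, 0.0986, 0.0268]
eef_rot: [-3.141, 0.523, 2.984]
force: [-3.8, 0.2, -0.8]
grip_width: 0.0498
```

```bash
python3 goal.py .60 .189 .026 30; python3 - <<'E'
from foot import *
im=ctrl.camera('scene')[:,:,::-1].copy(); cv2.imwrite('pics/c3.png',im)
im=ctrl.camera('side')[:,:,::-1].copy(); cv2.imwrite('pics/s3.png',im)
E
```

```text
t 4.37 stall xyz 0.5731 0.1899 0.0268 F -3.8 [-3.8  0.2 -0.8] w 0.0498
q [ 0.18  0.45  1.89 -0.51  0.34 -0.79] shift [-0.0229 -0.0009  0.0141] turn [-0.002 -0.001 -0.003]
```

View pics/c3.png

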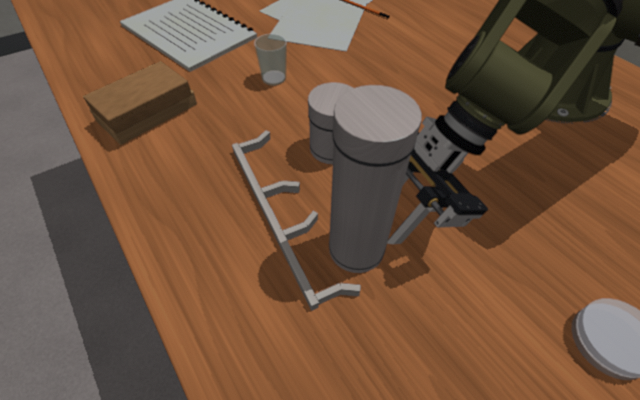

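The can is upright and its foot, at about (358,262), is entering the left stall. Before the last 50 mm I'll measure where it stands.

```bash
python3 - <<'E'
from foot import *
ex=np.array([np.cos(.156),-np.sin(.156)]); ey=np.array([-ex[1],ex[0]])
for n,f,c in(('scene','c3',(336,382,235,285)),('side','s3',(326,385,245,295))):
    q,e=circ(cv2.imread(f'pics/{f}.png'),ctrl.camera_info(n),*c); print(n,q,e,'stall frame rel',q@ex-.6684,q@ey-.1885)
E
```

```text
scene [0.66601027 0.09966183] 0.0037954134852553416 stall frame rel -0.025961580074624346 0.01342830873150827
side [0.63728752 0.09082158] 0.0021746691977941567 stall frame rel -0.05296205294086165 0.00023281510951717044
```

>>> move_arm([
  [-0.004,0,0.0025,0,0,0],
  [-0.008,0,0.005,0,0,0],
  [-0.012,0,0.0075,0,0,0],
  [-0.016,0,0.01,0,0,0],
  [-0.02,0,0.0125,0,0,0],
])

```text
time_s: 4.88
ee_pos: [0.6185, 0.0951, 0.0263]
eef_rot: [3.142, 0.523, 2.984]
force: [-5.9, 1.3, 4.5]
grip_width: 0.0499
```

```bash
python3 goal.py .624 .189 .026 30
```

```text
t 4.88 stall xyz 0.5962 0.1901 0.0263 F -6.03 [-5.9  1.3  4.5] w 0.0499
q [ 0.16  0.49  1.84 -0.47  0.35 -0.85] shift [-0.0239 -0.001   0.0142] turn [-0.001 -0.001 -0.002]
```

The side-view fit puts the can 53 mm short and centred. The fingers' position implies 51 mm, so the two agree. I'm discarding the scene fit because the nearby rail spoils it (3.8 mm residual).

>>> move_arm([
  [-0.004,0,0.0025,0,0,0],
  [-0.008,0,0.005,0,0,0],
  [-0.012,0,0.007,0,0,0],
  [-0.0155,0,0.009,0,0,0],
  [-0.019,-0.001,0.011,0,0,0],
])

```text
time_s: 5.3
ee_pos: [0.64, 0.0908, 0.0262]
eef_rot: [3.142, 0.523, 2.984]
force: [-4.8, 1.8, 1.9]
grip_width: 0.0501
```

```bash
python3 goal.py .624 .189 .026 30
```

```text
t 5.3 stall xyz 0.6182 0.1892 0.0262 F -5.04 [-4.8  1.8  1.9] w 0.0501
q [ 0.15  0.52  1.78 -0.43  0.37 -0.9 ] shift [-0.0049 -0.0001  0.0031] turn [-0.001 -0.001 -0.002]
```

Now slow steps until the force rises.

>>> move_arm([
  [-0.001,0,0.0006,0,0,0],
  [-0.002,0,0.0012,0,0,0],
  [-0.003,0,0.0018,0,0,0],
  [-0.004,0,0.0024,0,0,0],
  [-0.005,0,0.003,0,0,0],
])

```text
time_s: 5.72
ee_pos: [0.6455, 0.0898, 0.0261]
eef_rot: [-3.141, 0.523, 2.984]
force: [-6.9, 0.4, 4.3]
grip_width: 0.0502
```

```bash
python3 goal.py .626 .189 .026 30; python3 - <<'E'
from foot import *
cv2.imwrite('pics/s4.png',ctrl.camera('side')[:,:,::-1])
E
```

```text
t 5.72 stall xyz 0.6237 0.189 0.0261 F -6.89 [-6.9  0.4  4.3] w 0.0502
q [ 0.14  0.53  1.76 -0.42  0.37 -0.92] shift [-0.0019 -0.      0.0012] turn [-0.002 -0.001 -0.002]
```

View pics/s4.png

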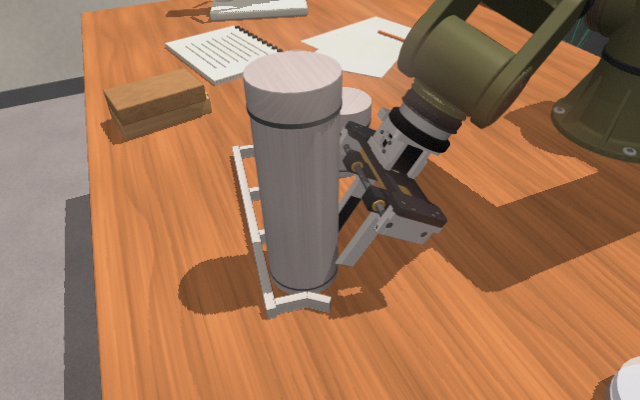

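The can is in the stall and upright, with its foot at about (303,280), right by the back rail. I'll creep forward until the force confirms contact.

>>> move_arm([
  [-0.0005,0,0.0003,0,0,0],
  [-0.001,0,0.0006,0,0,0],
  [-0.0015,0,0.0009,0,0,0],
  [-0.002,0,0.0012,0,0,0],
  [-0.0025,0,0.0015,0,0,0],
])

```text
time_s: 6.18
ee_pos: [0.6484, 0.0893, 0.0261]
eef_rot: [-3.141, 0.523, 2.984]
force: [-6.4, 0.9, 4.3]
grip_width: 0.0498
```

```bash
python3 goal.py .626 .189 .026 30
```

```text
t 6.18 stall xyz 0.6266 0.189 0.0261 F -6.46 [-6.4  0.9  4.3] w 0.0498
q [ 0.14  0.53  1.76 -0.41  0.38 -0.92] shift [ 0.0006  0.     -0.0002] turn [-0.002 -0.001 -0.002]
```

>>> move_arm([
  [-0.0005,0,0.0003,0,0,0],
  [-0.001,0,0.0006,0,0,0],
  [-0.0015,0,0.0009,0,0,0],
  [-0.002,0,0.0012,0,0,0],
  [-0.0025,0,0.0015,0,0,0],
])

```text
time_s: 6.6
ee_pos: [0.6495, 0.0891, 0.0254]
eef_rot: [-3.14, 0.52, 2.985]
force: [-31.8, 5.7, 20.2]
grip_width: 0.0496
```

```bash
python3 goal.py .629 .189 .026 30
```

```text
t 6.6 stall xyz 0.6278 0.1889 0.0254 F -32.3 [-31.8   5.7  20.2] w 0.0496
q [ 0.14  0.54  1.75 -0.41  0.38 -0.93] shift [-0.0014  0.0001  0.0001] turn [-0.004 -0.008 -0.002]
```

It's against the rail: the force jumped to 32 N. Now I'll back straight off.

>>> move_arm([
  [0.002,0,-0.001,0,0,0],
  [0.005,0,-0.003,0,0,0],
  [0.015,0,-0.0085,0,0,0],
  [0.03,0,-0.017,0,0,0],
  [0.05,0,-0.029,0,0,0],
])

```text
time_s: 7.02
ee_pos: [0.5944, 0.0977, 0.0261]
eef_rot: [3.141, 0.524, 2.983]
force: [0.3, -0.1, -0.6]
grip_width: 0.0498
```

>>> move_arm([
  [0.01,0,-0.006,0,0,0],
  [0.02,0,-0.012,0,0,0],
  [0.03,0,-0.017,0,0,0],
  [0.035,0,-0.02,0,0,0],
  [0.035,0,-0.02,0,0,0],
])

```text
time_s: 7.43
ee_pos: [0.5539, 0.1043, 0.0259]
eef_rot: [-3.142, 0.523, 2.984]
force: [0.1, 0.8, 0.1]
grip_width: 0.05
```

```bash
python3 goal.py .629 .189 .026 30; python3 - <<'E'
from foot import *
ex=np.array([np.cos(.156),-np.sin(.156)]); ey=np.array([-ex[1],ex[0]])
a=ctrl.camera('scene')[:,:,::-1].copy(); b=ctrl.camera('side')[:,:,::-1].copy()
for n,im,(c0,c1,r0,r1) in(('scene',a,(270,400,110,320)),('side',b,(220,360,40,320))):
    cv2.imwrite(f'pics/{n}5.png',im)
o=np.zeros((580,760,3),np.uint8)
A=cv2.resize(a[60:320,230:420],None,fx=2,fy=2); B=cv2.resize(b[40:325,215:400],None,fx=2,fy=2)
o[:A.shape[0],:380]=A; o[:B.shape[0],380:380+B.shape[1]]=B; cv2.imwrite('pics/end.png',o)
i=ctrl.camera_info('scene')
print('short',circ(a,i,316,330,130,175), circ(b,ctrl.camera_info('side'),345,360,150,185))
for n in('scene','side'):
    P=np.r_[.6715*ex+.1885*ey,0]; print(n,proj(ctrl.camera_info(n),[P,P+[0,0,.28]]).round(1))
E
```

```text
t 7.43 stall xyz 0.5309 0.1891 0.0259 F -0.02 [0.1 0.8 0.1] w 0.05
q [ 0.21  0.39  2.   -0.61  0.32 -0.67] shift [-0.085  -0.      0.0489] turn [-0.001 -0.001 -0.002]
short (array([ 0.56840212, -0.10369417]), np.float64(0.000480142394311385)) (array([ 0.53822874, -0.11953978]), np.float64(0.0005836465796525567))
scene [[324.4 258.9]
 [328.7 123.1]]
side [[299.9 269.3]
 [286.9  69.2]]
```

View pics/end.png

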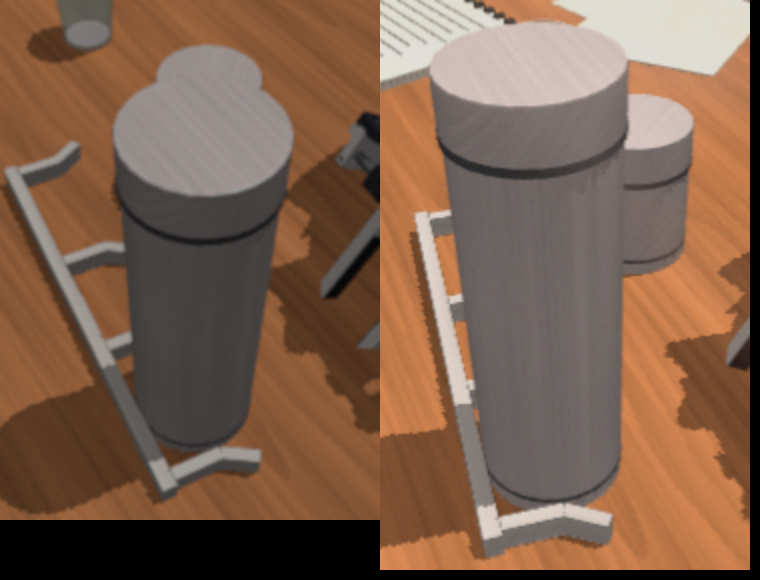

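The tall can is upright against the left stall's back rail, with its lid centre at about (332,127) in scene and (290,72) in side. Those are 4 to 5 px from where I predicted for a parked, upright can. The hand is well clear.

```bash
python3 -c "
from station import ctrl
print(ctrl.hand_in())"
```

```text
the job is handed in; nothing more can be done
None
```

I pushed the tall canister about 130 mm straight into the left stall, where it now stands upright against the back rail, and handed the job in at about 7.5 s. The hand was tilted back 30° with the fingers 50 mm apart, touching the can about 30 mm above the bench. The sliding force was 2 to 7 N, then rose to 32 N when the can met the rail, and I backed the hand off about 100 mm.

**Checks that agreed:**
- **Tall canister:** in the last pictures it is upright in the stall. Its lid centre was 4 to 5 px from where I predicted for a parked, upright can in both views. The fingers stopped about 3 to 4 mm further in than my first measurement of the rail predicted, well within the 18 mm allowed.
- **Short canister:** the side view puts it within 2 mm of where it started.
- **Robot:** the force read about zero after I backed off, so it was touching nothing.

**Checks that failed:** two foot fits in the scene view were unusable, and I relied on the side view instead. The fit of the tall can partway through was spoiled by the nearby rail, and the final fit of the short can was spoiled because the tall can hid it.

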